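# Kit the grinding-spindle parts into their fitted nests

### The arm

A 6-joint arm with a two-finger parallel gripper is mounted at the origin on the work surface; the furniture and walls round the work are solid. World frame = base frame: x ahead of the robot, y to its left, z up, the work surface at z = 0. Lengths are in mm, angles in degrees, forces in N, time in s.
With the tool pointing down it reaches from about 350 to 850 mm from the base axis. Payload 8.1 kg.
Tool frame: the origin (TCP) lies between the finger pads; the fingertips stand 17 mm ahead of it and the grasp point (between the pads) lies 2 mm behind it; z points along the fingers, y is the line along which they close (so a half turn about z gives the same grasp; the last joint's range is limited). The gripper opens to 85 mm and grips with 20 to 120 N. Pads are 22 mm wide; open, the fingers measure 114 mm over their backs; the gripper's body (76 mm by 85 mm) begins 54 mm behind the grasp point. The pads swing forward as they close: fully open they stand 13 mm farther back than shut.
Start: joints at [-75.424, 7.471, 85.268, -0, 87.261, -4.893], TCP at [199.999, -565.69, 248.292] pointing down, gripper open.
Joint ranges: [-169.43, 169.43], [-51.17, 129.36], [1.28, 143.12], [-76.62, 256.62], [0, 156.53], [-152.29, 152.29]. Speed limits (degrees/s): [136.94, 136.94, 159.86, 180, 180, 180].

### API

Orientations are given as [roll, pitch, yaw] about the fixed x, y, z axes, in that order (R = Rz(yaw) Ry(pitch) Rx(roll)).
In Python, from bench import sense, snapshot, hand_in, trace, place_of gives the robot as it stands.
- The arm moves only by the shell command python3 -m handwheel 'ROWS' [FORCE]. ROWS is JSON, a list of rows, each a list of 7 numbers: the opening, from -1 (shut) to 1 (fully open), then the shift along the tool's x, y, z in cm, then the turn, a rotation vector about the tool's x, y, z in rad. A call has 1 to 12 rows; each row shifts and turns the commanded pose from where the row before left it, along the tool's axes as they then stand; what a row does not reach is not made up. A row lasts 1/12 s, in which the tool goes at most 41.7 mm and 7.16 degrees, less where a joint would pass 70% of its speed; a pose out of reach is approached as far as the arm can. A call with a gripper value outside its range is refused whole. The fingers move at their own pace and stop on an object; FORCE is the grip in N (left out, the last holds). Time passes only in rows, so rows that do not move let the fingers close. It gives the time, the measured TCP pose, the force, the opening and the grip force at its end, in the units of the state.
- sense(): the state, without advancing time (a new reading comes with each control period).
- snapshot(name): name is "scene" or "top" or "wrist"; returns a dict with "image" (480x640x3 uint8, red, green, blue), "intrinsics" (3x3 intrinsics, pixels), "k1" (the pictures are not rectified: a ray, as slopes to the right and down, at radius r is drawn at 1 + k1 r^2 times it, then the intrinsics apply), "R" (3x3) and "t" (3): a world point X has camera coordinates R X + t. Camera axes: x right, y down, z forward; pixel columns grow to the right and rows downward; lengths in mm; the calibration is good to about 2 mm. A picture is of the moment at which its call begins. There is no depth.
- hand_in(): hands the job in; it is judged then, once.
Trained networks look in a picture, given as the dict that the camera call returned (one of the last four; its "shot" number tells which), for a name from the list of things; names that differ only in an ending like _2 or _b are one class to them, and where a whole thing is asked for, a point or a joint stands for the part that bears it (a point fixed in the world has none). Each returns a list of dicts, best first, with "conf" (0 to 1); they miss things now and then, are a little off and sometimes report something else, mostly with a low value. They report only what shows in the picture. A call takes as long as a camera call.
- trace(picture, query): "pixels" (480x640 bool, what is visible of it).
- place_of(picture, query): "location" ([x, y, z] in mm, in world coordinates, good to about 4 mm: a listed point, or the origin of a listed thing).
The state is a dict: "time": time; "joint_pos": joint angles; "qd": joint speeds; "joint_efforts": joint torques, N m; "tool_pos": TCP position; "tcp_rot": TCP orientation; "ft_force": force on the tool from outside, world axes, zero at the start; "wrist_torque": the same for the moment, N m; "finger_gap": finger opening in mm; "grip_force": force on a finger pad.
Only numpy, scipy, OpenCV 4.12 (cv2) and the standard library are available. Lean on these libraries where they do the work, as an engineer would, in place of code of your own. Each camera call takes 0.05 s, during which the arm holds its last target. There are 200 camera calls.

### The job

The grinding spindle has been stripped and cleaned; lay its parts out ready for reassembly. Put the ball bearing, the spring collet, the steel pin and the drive flange each into the black nest whose pocket is cut for it, turning the flange so that its straight edge meets the straight edge of its pocket, until every part sits flat on the yellow pocket floor, and let go of it. Leave the red cap and the V-block where they are.

Things in the scene. Friction and masses are not known exactly. Their poses are not given: they have to be found in the camera images.
- ball_bearing: Bright steel ball bearing lying flat on the bench, 47 mm outer diameter, 14 mm high. Origin: centre of its underside; z up. Grip across the outer ring, in the upper half of its height.
- spring_collet: Bright steel spring collet standing on the bench on its wide end: a round foot of 26 mm diameter, tapering above to a slotted narrow end, 34 mm high. Origin: centre of its underside; z up.
- steel_pin: Turned steel pin lying on the bench, a plain round bar of 20 mm diameter, 109 mm long. Origin: midway along it, at its underside; y along its length, z up. Either end may point either way in its nest.
- drive_flange: Steel drive flange lying flat: a round plate of 66 mm diameter, 10 mm thick, cut off on one side by a straight flat 18.5 mm from the axis, with a 34 mm hub on top with two spanner flats 28 mm apart, its top 30 mm above the underside. Origin: on the axis, at the underside; x points to the plate's straight flat; the spanner flats face +y and -y; z up.
- bearing_nest: Fixed flat black board, 9 mm thick, on a 2 mm grey mat. Pocket 6 mm deep, yellow floor (3 mm above the underside), mouth chamfered 2 mm. Origin: centre of the underside; z up; board 86 mm along x, 102 mm along y. Round pocket of 60 mm diameter, for the ball bearing, with two finger notches, 24 mm wide, reaching 41 mm out from the centre along +y and -y.
- collet_nest: Fixed flat black board, 9 mm thick, on a 2 mm grey mat. Pocket 6 mm deep, yellow floor (3 mm above the underside), mouth chamfered 2 mm. Origin: centre of the underside; z up; board 76 mm along x, 88 mm along y. Round pocket of 39 mm diameter, for the spring collet, with two finger notches, 24 mm wide, reaching 33 mm out from the centre along +y and -y.
- pin_nest: Fixed flat black board, 9 mm thick, on a 2 mm grey mat. Pocket 6 mm deep, yellow floor (3 mm above the underside), mouth chamfered 2 mm. Origin: centre of the underside; z up; board 80 mm along x, 142 mm along y. Long pocket, 33 mm along x and 122 mm along y, for the steel pin, with two finger notches at the middle, 28 mm wide, reaching 30 mm out from the centre along +x and -x.
- flange_nest: Fixed flat black board, 9 mm thick, on a 2 mm grey mat. Pocket 6 mm deep, yellow floor (3 mm above the underside), mouth chamfered 2 mm. Origin: centre of the underside; z up; board 100 mm square. Pocket for the drive flange: round, 76 mm diameter, cut off by a straight flat 23.5 mm from the centre on the +x side; no notches. The flange goes in only with its own x along the nest's x.
- red_cap: Red plastic protection cap standing among the parts, 42 mm diameter, 22 mm high; it belongs in no nest and stays where it is. Origin: centre of its underside.
- v_block: Ground steel V-block standing on the bench near the nests, 42 x 48 x 36 mm high, with a V-groove on top; it belongs in no nest and stays where it is. Origin: centre of its underside.

How it is judged (in metres and radians):
At the end, for the whole second after the job is handed in: Each part rests released in its own nest: origin under 5 mm above the nest's underside (seated is 3 mm) and within 12 mm of its centre; bearing, collet and flange tilted under 0.08 rad; pin and flange within 0.5 rad of their pockets' direction. Cap and V-block not moved over 20 mm (z of ball_bearing in the frame of bearing_nest below 0.005 m and horizontal distance between ball_bearing and bearing_nest below 0.012 m and linear speed of each of ball_bearing, spring_collet, steel_pin, drive_flange below 0.02 m/s and angle between each of ball_bearing, spring_collet, drive_flange's own z axis and vertical below 0.08 rad and z of spring_collet in the frame of collet_nest below 0.005 m and horizontal distance between spring_collet and collet_nest below 0.012 m and z of steel_pin in the frame of pin_nest below 0.005 m and horizontal distance between steel_pin and pin_nest below 0.012 m and z of drive_flange in the frame of flange_nest below 0.005 m and horizontal distance between drive_flange and flange_nest below 0.012 m and angle between the y axis of steel_pin and the y axis of pin_nest, either way round below 0.5 rad and angle between the x axis of drive_flange and the x axis of flange_nest, either way round below 0.5 rad); the robot touches nothing.
It fails at once if the red cap is pushed away by more than 20 mm or tipped over (distance of red_cap from where it was at the start of the episode above 0.02 m or angle between red_cap's own z axis and vertical above 0.5 rad).
It fails at once if the V-block is pushed away by more than 20 mm or tipped over (distance of v_block from where it was at the start of the episode above 0.02 m or angle between v_block's own z axis and vertical above 0.5 rad).
It also fails if it takes over 109 s, if anything falls off the work surface, if the arm or the gripper's body presses on something with over 40 N, if the wrist force passes 120 N, or if a joint passes its speed limit or range.

## Working session

There is one attempt and no reset: what is moved stays moved. The work goes in short steps, Python scripts to look and compute and a shell command to move; the robot and the scene stay as the last step left them, time stands still between calls to the robot, and variables do not carry over. Pictures are saved under pics/ and viewed, at most 18 in all, crops included, and the job is handed in when it is done.

```bash
mkdir -p pics; ls
cat > h.py <<'E'
import numpy as np, cv2
from bench import sense, snapshot, trace, place_of
def save(s,n): cv2.imwrite('pics/'+n+'.png', s['image'][:,:,::-1])
def ray(s,px):
    K=np.array(s['intrinsics'],float); p=np.atleast_2d(px).astype(float)
    d=cv2.undistortPoints(p[:,None],K,np.array([s['k1'],0,0,0.]))[:,0]
    R=np.array(s['R']);t=np.array(s['t'])
    return -R.T@t, np.c_[d,np.ones(len(d))]@R
def onz(s,px,z):
    c,d=ray(s,px); return c+d*((z-c[2])/d[:,2])[:,None]
def proj(s,X):
    K=np.array(s['intrinsics'],float)
    R=np.array(s['R']);t=np.array(s['t'],float)
    return cv2.projectPoints(np.atleast_2d(X).astype(float),cv2.Rodrigues(R)[0],t,K,np.array([s['k1'],0,0,0.]))[0][:,0]
names="ball_bearing spring_collet steel_pin drive_flange bearing_nest collet_nest pin_nest flange_nest red_cap v_block".split()
E
python3 - <<'E'
from h import *
print(sense())
for c in ('scene','top'):
    s=snapshot(c); save(s,c+'0'); print(c,-np.array(s['R']).T@s['t'])
    for n in names:
        print(n,[(np.round(r['location']),round(r['conf'],2)) for r in place_of(s,n)[:2]])
E
```

```text
pics
{'time': 0.0, 'joint_pos': array([-7.54260236e+01,  7.51552434e+00,  8.53306082e+01,  1.30664990e-03,
        8.72600135e+01, -4.89229305e+00]), 'qd': array([-0.07368379,  0.00981691,  0.03892071, -0.05712168,  0.03664295,
        0.00045379]), 'joint_efforts': array([-1.17584143e-03, -5.69377434e+01, -5.00565755e+01, -3.09770394e-04,
        1.44700654e-02,  1.03114125e-06]), 'tool_pos': array([ 199.85637898, -565.18659318,  247.2273125 ]), 'tcp_rot': array([-1.79894352e+02, -1.03527278e-02,  1.94661962e+01]), 'ft_force': array([ 0.84082815,  0.00721469, -0.73838219]), 'wrist_torque': array([-0.01334899, -0.04290508, -0.04493735]), 'grip_force': 0.0, 'finger_gap': 85.48282455128812}
scene [ 54.80048991 613.18439788 852.89361522]
ball_bearing [(array([588., 229.,   1.]), 0.65)]
spring_collet [(array([591., 369.,   1.]), 0.66)]
steel_pin [(array([447., 235.,   2.]), 0.96)]
drive_flange [(array([426., 365.,   2.]), 0.87)]
bearing_nest [(array([ 457., -162.,    2.]), 0.9)]
collet_nest [(array([450.,  19.,  -3.]), 0.85), (array([588., 228.,  -0.]), 0.33)]
pin_nest [(array([ 621., -161.,    6.]), 0.89), (array([ 459., -162.,    5.]), 0.42)]
flange_nest [(array([611.,  23.,   1.]), 0.87)]
red_cap [(array([497., 292.,  -2.]), 0.74)]
v_block [(array([672., 145.,  -4.]), 0.88)]
top [ 342.38570888  116.70901842 1230.10472033]
ball_bearing [(array([588., 230.,   1.]), 0.55)]
spring_collet [(array([590., 233.,  -1.]), 0.66), (array([589., 365.,   1.]), 0.61)]
steel_pin []
drive_flange [(array([423., 362.,   1.]), 0.94)]
bearing_nest [(array([ 461., -162.,    1.]), 0.63)]
collet_nest [(array([446.,  18.,   6.]), 0.78)]
pin_nest [(array([ 620., -166.,    2.]), 0.7)]
flange_nest [(array([606.,  24.,   1.]), 0.6)]
red_cap [(array([499., 294.,  -0.]), 0.77), (array([ 461., -161.,    2.]), 0.43)]
v_block [(array([674., 148.,  -2.]), 0.78), (array([ 623., -164.,    4.]), 0.61)]
```

View pics/top0.png

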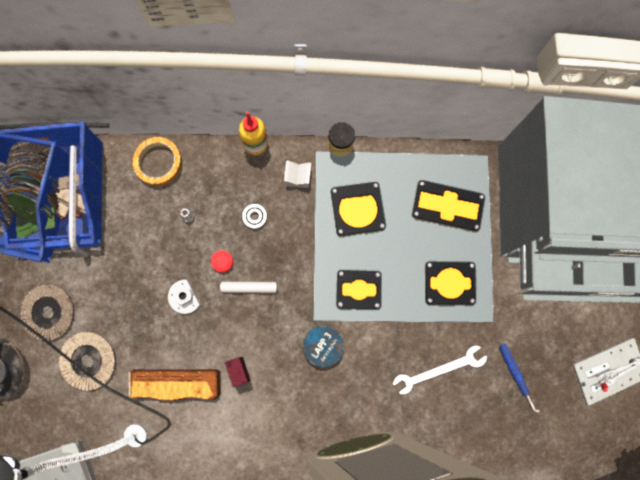

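View pics/scene0.png

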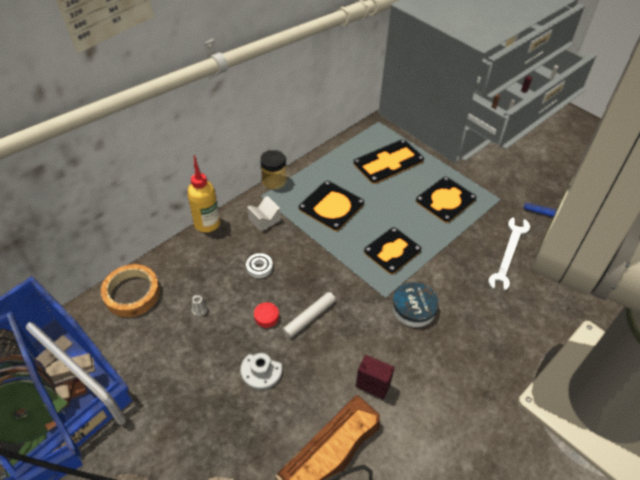

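Top view: nests are at about (358,208) flange, (449,206) pin, (359,290) collet and (451,283) bearing. The parts are at (181,295) flange, (248,287) pin, (255,215) bearing and (187,214) collet. The scene view agrees. Next I'll measure centres and directions.

```bash
cat > m.py <<'E'
from h import *
hs=dict(ball_bearing=14,spring_collet=0,steel_pin=10,drive_flange=10,bearing_nest=11,collet_nest=11,pin_nest=11,flange_nest=11)
for c in ('top','scene'):
    s=snapshot(c)
    hsv=cv2.cvtColor(s['image'],cv2.COLOR_RGB2HSV)
    for n,z in hs.items():
        r=trace(s,n)
        if not r: print(c,n,'none'); continue
        m=r[0]['pixels'].astype(np.uint8)
        cs=max(cv2.findContours(m,0,1)[0],key=cv2.contourArea)[:,0]
        w=onz(s,cs,z)[:,:2].astype(np.float32)
        R=cv2.minAreaRect(w); b=cv2.boxPoints(R); e=b[1]-b[0]
        print(c,n,round(r[0]['conf'],2),'rect c',np.round(R[0]),'size',np.round(np.linalg.norm(e)),np.round(np.linalg.norm(b[2]-b[1])),'edge1 dir',np.round(np.degrees(np.arctan2(e[1],e[0])),1))
        if n=='drive_flange':
            M=cv2.minEnclosingCircle(w); print('  circ',M); 
            d=w-M[0]; a=np.degrees(np.arctan2(d[:,1],d[:,0])); rr=np.hypot(*d.T)
            i=np.argsort(a); print(np.round(np.c_[a[i],rr[i]][::3]).astype(int).tolist())
        if n.endswith('nest'):
            q=cv2.fillConvexPoly(np.zeros_like(m),cv2.convexHull(cs),1)*cv2.inRange(hsv,(15,120,100),(35,255,255))
            cy=max(cv2.findContours(q,0,1)[0],key=cv2.contourArea)[:,0]
            w=onz(s,cy,5)[:,:2].astype(np.float32); R=cv2.minAreaRect(w); b=cv2.boxPoints(R); e=b[1]-b[0]
            mo=cv2.moments(w[:,None]); print('   pocket c',np.round(R[0]),'centroid',np.round([mo['m10']/mo['m00'],mo['m01']/mo['m00']]),'size',np.round(np.linalg.norm(e)),np.round(np.linalg.norm(b[2]-b[1])),'dir1',np.round(np.degrees(np.arctan2(e[1],e[0])),1))
            if n=='flange_nest':
                d=w-R[0]; a=np.degrees(np.arctan2(d[:,1],d[:,0])); rr=np.hypot(*d.T); i=np.argsort(a); print(np.round(np.c_[a[i],rr[i]][::5]).astype(int).tolist())
E
python3 m.py
```

```text
top ball_bearing 0.76 rect c [588. 229.] size 46.0 47.0 edge1 dir -88.2
top spring_collet none
top steel_pin 0.98 rect c [448. 237.] size 21.0 105.0 edge1 dir -1.7
top drive_flange 0.67 rect c [422. 368.] size 51.0 68.0 edge1 dir -58.4
  circ ((425.66253662109375, 362.2423400878906), 34.01181411743164)
[[-179, 30], [-169, 32], [-158, 32], [-147, 33], [-134, 33], [-122, 33], [-113, 30], [-104, 24], [-90, 19], [-71, 18], [-47, 17], [-30, 20], [-14, 24], [-3, 29], [4, 31], [15, 32], [25, 34], [37, 33], [52, 33], [64, 33], [75, 33], [86, 33], [96, 33], [107, 32], [118, 32], [131, 32], [144, 30], [158, 31], [169, 31]]
top bearing_nest 0.7 rect c [ 462. -162.] size 103.0 88.0 edge1 dir -89.8
   pocket c [ 463. -163.] centroid [ 462. -163.] size 78.0 65.0 dir1 -54.8
top collet_nest 0.6 rect c [448.  20.] size 76.0 88.0 edge1 dir -0.8
   pocket c [447.  20.] centroid [447.  21.] size 69.0 41.0 dir1 -89.3
top pin_nest 0.73 rect c [ 619. -162.] size 83.0 145.0 edge1 dir -11.6
   pocket c [ 620. -163.] centroid [ 620. -162.] size 63.0 127.0 dir1 -17.5
top flange_nest 0.82 rect c [609.  23.] siz
[... 1186 characters left out ...]
c [ 459. -161.] centroid [ 459. -162.] size 61.0 75.0 dir1 -36.1
scene collet_nest 0.72 rect c [442.  27.] size 80.0 93.0 edge1 dir -0.8
   pocket c [445.  22.] centroid [445.  22.] size 39.0 68.0 dir1 -12.3
scene pin_nest 0.84 rect c [ 613. -156.] size 86.0 146.0 edge1 dir -11.2
   pocket c [ 617. -161.] centroid [ 617. -161.] size 61.0 124.0 dir1 -17.1
scene flange_nest 0.98 rect c [605.  30.] size 106.0 108.0 edge1 dir -81.4
   pocket c [601.  23.] centroid [603.  23.] size 77.0 62.0 dir1 -81.6
[[-179, 31], [-148, 34], [-125, 33], [-100, 35], [-79, 37], [-60, 41], [-45, 42], [-31, 40], [-5, 31], [28, 31], [48, 40], [68, 41], [87, 40], [103, 37], [119, 35], [136, 33], [154, 32], [175, 32]]
```

```bash
cat > to.py <<'E'
import sys
from h import *
def to(x,y,z,yaw):
    s=sense(); p=s['tool_pos']; r=s['tcp_rot']; a=np.radians(r[2])
    d=np.array([x,y,z])-p
    dy=(yaw-r[2]+180)%360-180
    print('at',np.round(p,1),np.round(r,1),'gap',round(s['finger_gap'],1),'grip',round(s['grip_force']),'F',np.round(s['ft_force'],1),'t',round(s['time'],1))
    print('shift cm (tool): x %.2f y %.2f z %.2f'%((d[0]*np.cos(a)+d[1]*np.sin(a))/10,(d[0]*np.sin(a)-d[1]*np.cos(a))/10,-d[2]/10),'horiz rows@4',round(np.hypot(*d[:2])/40,1),'turn z rad %.3f'%-np.radians(dy))
if __name__=='__main__': to(*map(float,sys.argv[1:5]))
E
python3 -m handwheel '[[1,2.57,-2.99,0,0,0,0],[1,2.57,-2.99,0,0,0,0],[1,2.57,-2.99,0,0,0,0],[1,2.57,-2.99,0,0,0,0],[1,2.57,-2.99,0,0,0,0],[1,2.57,-2.99,0,0,0,0],[1,2.57,-2.99,0,0,0,0]]'
python3 -m handwheel '[[1,2.57,-2.99,0,0,0,0],[1,2.57,-2.99,0,0,0,0],[1,2.57,-2.99,0,0,0,0],[1,2.57,-2.99,0,0,0,0],[1,2.57,-2.99,0,0,0,0],[1,2.57,-2.99,0,0,0,0],[1,2.57,-2.99,0,0,0,0],[1,0,0,0,0,0,0.113],[1,0,0,0,0,0,0.113],[1,0,0,0,0,0,0.113]]'
python3 to.py 588 229 200 0
```

```text
time: 2.58
tool_pos: [300.1, -306.7, 248.4]
tcp_rot: [180.0, -0.0, 19.4]
ft_force: [0.3, 0.1, 0.2]
finger_gap: 85.6
grip_force: 0.0
time: 3.42
tool_pos: [400.0, -49.9, 248.4]
tcp_rot: [180.0, -0.0, -0.1]
ft_force: [-0.7, -0.3, -0.9]
finger_gap: 85.4
grip_force: 0.0
at [400.  -49.9 248.4] [ 1.8e+02 -0.0e+00 -1.0e-01] gap 85.4 grip 0 F [-0.7 -0.3 -0.9] t 3.4
shift cm (tool): x 18.76 y -27.92 z 4.84 horiz rows@4 8.4 turn z rad -0.002
```

```bash
python3 -m handwheel '[[1,2.08,-3.1,0.54,0,0,0],[1,2.08,-3.1,0.54,0,0,0],[1,2.08,-3.1,0.54,0,0,0],[1,2.08,-3.1,0.54,0,0,0],[1,2.08,-3.1,0.54,0,0,0],[1,2.08,-3.1,0.54,0,0,0],[1,2.08,-3.1,0.54,0,0,0],[1,2.08,-3.1,0.54,0,0,0],[1,2.08,-3.1,0.54,0,0,0]]'
cat > w.py <<'E'
import sys
from h import *
# wrist look: name, height of outline plane
s=snapshot('wrist'); save(s,sys.argv[1])
print('cam',np.round(-np.array(s['R']).T@s['t']))
for n,z in zip(sys.argv[2::2],sys.argv[3::2]):
    z=float(z)
    print(n,'place',[(np.round(r['location'],1),round(r['conf'],2)) for r in place_of(s,n)[:2]])
    for r in trace(s,n)[:1]:
        m=r['pixels'].astype(np.uint8); cs=max(cv2.findContours(m,0,1)[0],key=cv2.contourArea)[:,0]
        w=onz(s,cs,z)[:,:2].astype(np.float32); R=cv2.minAreaRect(w); b=cv2.boxPoints(R); e=b[1]-b[0]
        print('  trace',round(r['conf'],2),'px',cs.min(0),cs.max(0),'rect',np.round(R[0],1),np.round(np.linalg.norm(e)),np.round(np.linalg.norm(b[2]-b[1])),'dir1 %.1f'%np.degrees(np.arctan2(e[1],e[0])),'circ',np.round(cv2.minEnclosingCircle(w)[0],1),round(cv2.minEnclosingCircle(w)[1],1))
E
python3 w.py w1 ball_bearing 14 spring_collet 4; python3 to.py 588 229 25 0
```

```text
time: 4.17
tool_pos: [587.4, 229.9, 199.2]
tcp_rot: [-180.0, -0.0, 0.1]
ft_force: [0.6, -1.0, -0.5]
finger_gap: 85.6
grip_force: 0.0
cam [655. 230. 324.]
ball_bearing place [(array([591.2, 231. ,   1.9]), 0.9)]
  trace 0.71 px [291 187] [349 247] rect [588.6 230.1] 47.0 47.0 dir1 -45.2 circ [589.5 230.3] 24.6
spring_collet place [(array([ 5.862e+02,  3.648e+02, -4.000e-01]), 0.58)]
  trace 0.81 px [130 200] [172 234] rect [586.8 371.5] 39.0 25.0 dir1 -64.3 circ [586.3 371.2] 19.4
at [586.4 227.9 199.3] [1.8e+02 1.0e-01 1.0e-01] gap 85.5 grip 0 F [ 0.5 -0.4 -0.4] t 4.4
shift cm (tool): x 0.16 y -0.11 z 17.43 horiz rows@4 0.0 turn z rad 0.001
```

View pics/w1.png

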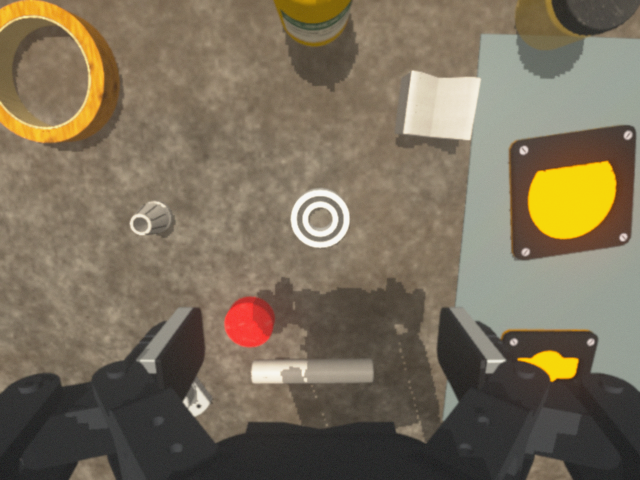

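Wrist view: the bearing sits at (320,218), which maps to (589,230). The collet foot is at about (160,215). I'll descend on the bearing.

```bash
python3 -m handwheel '[[1,0.15,-0.1,3.5,0,0,0],[1,0,0,4,0,0,0],[1,0,0,4,0,0,0],[1,0,0,3,0,0,0],[1,0,0,2,0,0,0],[1,0,0,1.2,0,0,0],[1,0,0,0,0,0,0],[-1,0,0,0,0,0,0],[-1,0,0,0,0,0,0],[-1,0,0,0,0,0,0],[-1,0,0,0,0,0,0],[-1,0,0,0,0,0,0]]' 40
python3 -m handwheel '[[-1,0,0,0,0,0,0],[-1,0,0,0,0,0,0],[-1,0,0,-0.5,0,0,0],[-1,0,0,-2,0,0,0],[-1,0,0,-3,0,0,0],[-1,0,0,-3,0,0,0]]'; python3 to.py 461 -162 100 0
python3 w.py w2 ball_bearing 90
```

```text
time: 5.42
tool_pos: [590.1, 229.4, 25.8]
tcp_rot: [-180.0, -0.2, 0.1]
ft_force: [-2.7, -1.9, 9.8]
finger_gap: 43.3
grip_force: 39.3
time: 5.92
tool_pos: [587.3, 228.9, 108.2]
tcp_rot: [180.0, 0.1, 0.1]
ft_force: [0.2, 0.1, -0.9]
finger_gap: 43.3
grip_force: 40.8
at [587.3 228.9 108.2] [1.8e+02 1.0e-01 1.0e-01] gap 43.3 grip 41 F [ 0.2  0.1 -0.9] t 5.9
shift cm (tool): x -12.66 y 39.08 z 0.82 horiz rows@4 10.3 turn z rad 0.001
cam [655. 229. 233.]
ball_bearing place []
  trace 0.9 px [263 252] [377 374] rect [584.7 229.1] 45.0 53.0 dir1 -87.6 circ [584.7 229.1] 26.7
```

View pics/w2.png

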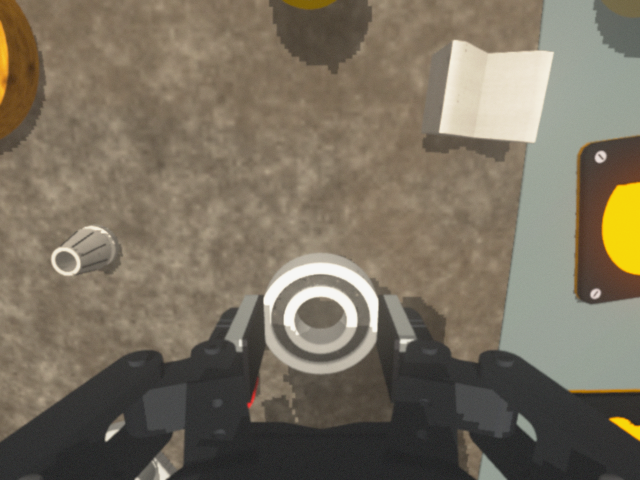

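The bearing is gripped, visible centred at (320,315), but the fingertips reached the bench as they swung forward, so the grip is too low. I'll set it down and regrip about 6 mm higher.

```bash
python3 -m handwheel '[[-1,0,0,3,0,0,0],[-1,0,0,3,0,0,0],[-1,0,0,1.5,0,0,0],[-1,0,0,0.5,0,0,0],[-1,0,0,0,0,0,0],[0.5,0,0,0,0,0,0],[0.5,0,0,0,0,0,0],[0.5,0,0,-0.4,0,0,0],[0.5,0,0,-0.4,0,0,0],[0.5,0,0,0,0,0,0]]' 40
python3 -m handwheel '[[-1,0,0,0,0,0,0],[-1,0,0,0,0,0,0],[-1,0,0,0,0,0,0],[-1,0,0,0,0,0,0],[-1,0,0,0,0,0,0]]'
python3 -m handwheel '[[-1,0,0,-0.5,0,0,0],[-1,0,0,-2,0,0,0],[-1,0,0,-3,0,0,0],[-1,0,0,-3,0,0,0]]'; python3 to.py 461 -162 100 0
python3 w.py w3 ball_bearing 90
```

```text
time: 6.9
tool_pos: [589.2, 229.4, 37.4]
tcp_rot: [-180.0, -0.1, 0.0]
ft_force: [0.7, -0.2, -0.8]
finger_gap: 64.0
grip_force: 0.0
time: 7.32
tool_pos: [588.0, 229.0, 35.5]
tcp_rot: [180.0, 0.0, 0.0]
ft_force: [0.7, -0.6, 0.2]
finger_gap: 3.3
grip_force: 0.0
time: 7.65
tool_pos: [587.1, 228.7, 120.6]
tcp_rot: [180.0, 0.2, 0.0]
ft_force: [0.4, 0.2, 0.9]
finger_gap: 0.3
grip_force: 0.0
at [587.1 228.7 120.6] [180.    0.2   0. ] gap 0.3 grip 0 F [0.4 0.2 0.9] t 7.7
shift cm (tool): x -12.64 y 39.06 z 2.06 horiz rows@4 10.3 turn z rad 0.001
cam [655. 229. 246.]
ball_bearing place [(array([585.8, 227. ,  -1.2]), 0.75)]
  trace 0.8 px [281 208] [358 284] rect [609.1 228.9] 31.0 33.0 dir1 -73.7 circ [609.3 229. ] 16.5
```

View pics/w3.png

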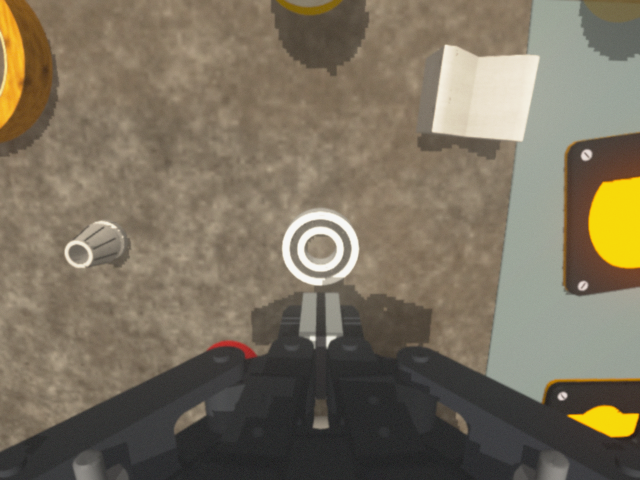

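The close missed over the top. The bearing is undisturbed at (320,246). I'll try an intermediate height, commanded TCP z about 28.

```bash
python3 -m handwheel '[[1,0.15,0,0,0,0,0],[1,0,0,0,0,0,0],[1,0,0,0,0,0,0],[1,0,0,0,0,0,0],[1,0,0,3,0,0,0],[1,0,0,3,0,0,0],[1,0,0,2.2,0,0,0],[1,0,0,1,0,0,0],[1,0,0,0,0,0,0],[1,0,0,0,0,0,0]]' 40
python3 -m handwheel '[[-1,0,0,0,0,0,0],[-1,0,0,0,0,0,0],[-1,0,0,0,0,0,0],[-1,0,0,0,0,0,0],[-1,0,0,0,0,0,0]]'
python3 -m handwheel '[[-1,0,0,-0.3,0,0,0],[-1,0,0,-1,0,0,0],[-1,0,0,-3,0,0,0],[-1,0,0,-3,0,0,0],[-1,0,0,0,0,0,0]]'; python3 to.py 461 -162 100 0
python3 w.py w4 ball_bearing 90
```

```text
time: 8.63
tool_pos: [589.4, 229.0, 28.4]
tcp_rot: [180.0, 0.1, 0.0]
ft_force: [0.7, 0.2, 0.5]
finger_gap: 85.6
grip_force: 0.0
time: 9.05
tool_pos: [591.2, 229.3, 30.9]
tcp_rot: [-180.0, -0.2, 0.0]
ft_force: [-0.1, -1.8, 8.3]
finger_gap: 25.4
grip_force: 4.4
time: 9.47
tool_pos: [593.6, 230.3, 109.8]
tcp_rot: [-179.8, -0.6, 0.0]
ft_force: [2.4, 0.0, 2.4]
finger_gap: 0.2
grip_force: 0.0
at [593.6 230.3 109.8] [-179.8   -0.6    0. ] gap 0.2 grip 0 F [2.4 0.  2.4] t 9.5
shift cm (tool): x -13.30 y 39.22 z 0.98 horiz rows@4 10.4 turn z rad 0.001
cam [660. 230. 236.]
ball_bearing place []
  trace 0.68 px [284 224] [363 299] rect [613.3 229.1] 30.0 31.0 dir1 -4.6 circ [612.2 229.1] 16.1
```

View pics/w4.png

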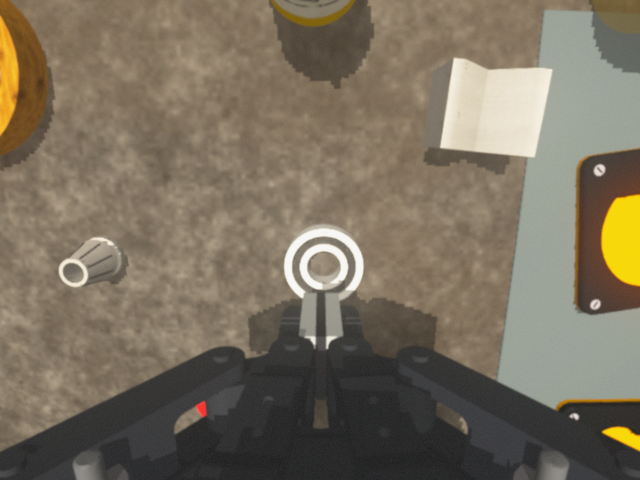

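```bash
python3 -m handwheel '[[1,0,0,0,0,0,0],[1,0,0,0,0,0,0],[1,0,0,0,0,0,0],[1,0,0,0,0,0,0]]' 40; python3 w.py w5 ball_bearing 14;python3 to.py 589 229 19 0
```

```text
time: 9.95
tool_pos: [589.0, 228.9, 100.6]
tcp_rot: [180.0, 0.1, 0.0]
ft_force: [-0.1, -1.0, -0.5]
finger_gap: 48.3
grip_force: 0.0
cam [657. 229. 226.]
ball_bearing place [(array([ 5.865e+02,  2.249e+02, -5.000e-01]), 0.75)]
  trace 0.61 px [281 218] [361 301] rect [587.  228.5] 45.0 49.0 dir1 -90.0 circ [587.1 229.3] 24.7
at [589.5 229.  101.3] [180.   0.   0.] gap 70.0 grip 0 F [-0.1  0.4 -0.2] t 10.1
shift cm (tool): x -0.05 y -0.00 z 8.23 horiz rows@4 0.0 turn z rad 0.001
```

```bash
python3 -m handwheel '[[1,-0.1,0,2.5,0,0,0],[1,0,0,3,0,0,0],[1,0,0,1.8,0,0,0],[1,0,0,1,0,0,0],[1,0,0,0,0,0,0],[1,0,0,0,0,0,0]]' 30
python3 -m handwheel '[[-0.2,0,0,0,0,0,0],[-0.2,0,0,0,0,0,0],[-0.2,0,0,0,0,0,0],[-0.2,0,0,0,0,0,0],[-0.2,0,0,0,0,0,0]]'
python3 -m handwheel '[[-0.2,0,0,0,0,0,0],[-0.2,0,0,-0.2,0,0,0],[-0.2,0,0,0,0,0,0]]'
```

```text
time: 10.6
tool_pos: [588.7, 229.0, 18.8]
tcp_rot: [180.0, 0.0, 0.0]
ft_force: [0.3, -0.1, -0.3]
finger_gap: 85.5
grip_force: 0.0
time: 11.02
tool_pos: [589.8, 229.4, 20.6]
tcp_rot: [-180.0, -0.1, 0.0]
ft_force: [-2.4, -0.6, 6.7]
finger_gap: 44.7
grip_force: 30.1
time: 11.27
tool_pos: [589.1, 229.2, 21.6]
tcp_rot: [-180.0, -0.1, 0.0]
ft_force: [0.1, 0.5, -1.1]
finger_gap: 44.8
grip_force: 30.7
```

```bash
python3 -m handwheel '[[-0.2,0,0,-1,0,0,0],[-0.2,0,0,-2,0,0,0],[-0.2,0,0,-3,0,0,0],[-0.2,0,0,-3,0,0,0],[-0.2,0,0,0,0,0,0],[-0.2,0,0,0,0,0,0]]'; python3 to.py 461 -162 100 0
python3 - <<'E'
from h import *
s=snapshot('scene'); w=snapshot('wrist')
p=proj(s,[588,229,100])[0].astype(int); print(p)
a=s['image'][max(p[1]-60,0):p[1]+60,p[0]-60:p[0]+60]
b=w['image'][180:420,160:480]
cv2.imwrite('pics/g1.png',np.hstack([cv2.resize(a,(400,400),interpolation=2),cv2.resize(b,(400,400))])[:,:,::-1])
E
```

```text
time: 11.77
tool_pos: [590.8, 229.7, 114.5]
tcp_rot: [-179.9, -0.3, 0.0]
ft_force: [0.9, -1.0, -1.6]
finger_gap: 44.7
grip_force: 30.9
at [590.8 229.7 114.5] [-179.9   -0.3    0. ] gap 44.7 grip 31 F [ 0.9 -1.  -1.6] t 11.8
shift cm (tool): x -13.01 y 39.16 z 1.45 horiz rows@4 10.3 turn z rad 0.001
[256 231]
```

View pics/g1.png

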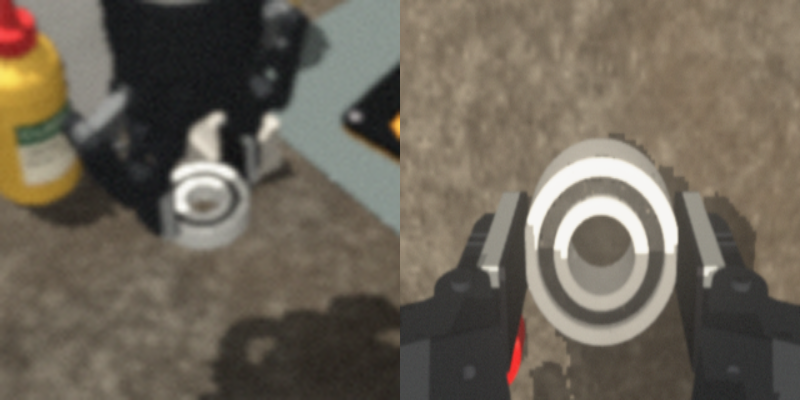

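Both crops show the bearing held level between the pads. I'll carry it to its nest.

```bash
python3 -m handwheel '[[-0.2,-1.17,3.55,0,0,0,0],[-0.2,-1.17,3.55,0,0,0,0],[-0.2,-1.17,3.55,0,0,0,0],[-0.2,-1.17,3.55,0,0,0,0],[-0.2,-1.17,3.55,0,0,0,0],[-0.2,-1.17,3.55,0,0,0,0],[-0.2,-1.17,3.55,0,0,0,0],[-0.2,-1.17,3.55,0,0,0,0],[-0.2,-1.17,3.55,0,0,0,0],[-0.2,-1.17,3.55,0,0,0,0],[-0.2,-1.17,3.55,0,0,0,0],[-0.2,0,0,0,0,0,0]]'
python3 -m handwheel '[[-0.2,0,0,3,0,0,0],[-0.2,0,0,2,0,0,0],[-0.2,0,0,0,0,0,0],[-0.2,0,0,0,0,0,0]]'; python3 to.py 461 -162 25 0;  python3 w.py w6 ball_bearing 55 bearing_nest 11
```

```text
time: 12.87
tool_pos: [457.2, -166.5, 109.2]
tcp_rot: [179.9, 0.2, -0.2]
ft_force: [0.8, 1.0, -1.1]
finger_gap: 44.7
grip_force: 31.1
time: 13.2
tool_pos: [458.1, -160.4, 58.5]
tcp_rot: [-179.9, 0.3, 0.0]
ft_force: [-0.1, 0.1, -0.1]
finger_gap: 45.0
grip_force: 31.2
at [ 458.1 -160.4   58.5] [-179.9    0.3    0. ] gap 45.0 grip 31 F [-0.1  0.1 -0.1] t 13.2
shift cm (tool): x 0.29 y 0.16 z 3.35 horiz rows@4 0.1 turn z rad 0.001
cam [ 526. -161.  183.]
ball_bearing place [(array([ 455.2, -163.5,   36.9]), 0.67)]
  trace 0.74 px [260 263] [381 386] rect [ 458.1 -160.4] 44.0 49.0 dir1 -89.8 circ [ 458.  -160.6] 24.8
bearing_nest place [(array([ 459.3, -166.4,   -1.5]), 0.85)]
  trace 0.95 px [211 182] [438 323] rect [ 471.2 -162.1] 67.0 102.0 dir1 -0.7 circ [ 468.9 -162.6] 58.6
```

View pics/w6.png

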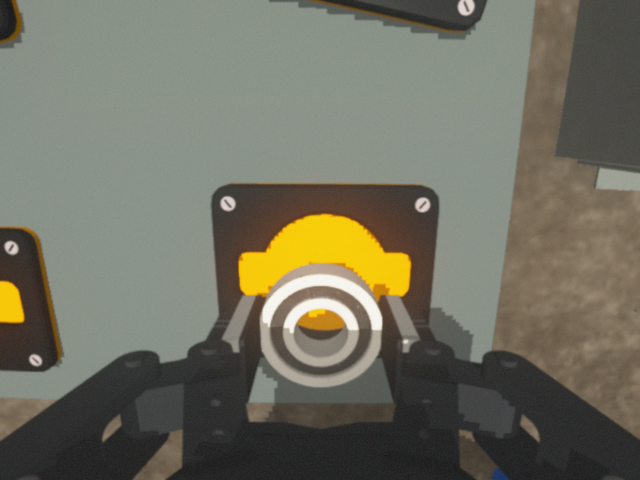

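The nest notches are at (250,275) and (400,275), and the bearing needs +3 mm in x and -1.5 mm in y. I'll lower it.

```bash
python3 -m handwheel '[[-0.2,0.3,0.15,1,0,0,0],[-0.2,0,0,1,0,0,0],[-0.2,0,0,0.7,0,0,0],[-0.2,0,0,0.3,0,0,0],[-0.2,0,0,0,0,0,0],[-0.2,0,0,0,0,0,0]]'; python3 -m handwheel '[[-0.2,0,0,0.15,0,0,0],[-0.2,0,0,0.15,0,0,0],[-0.2,0,0,0,0,0,0],[-0.2,0,0,0,0,0,0]]'
```

```text
time: 13.95
tool_pos: [462.8, -162.9, 30.1]
tcp_rot: [-180.0, 0.1, 0.0]
ft_force: [0.5, -0.4, -0.7]
finger_gap: 44.7
grip_force: 31.2
time: 14.28
tool_pos: [463.4, -163.1, 27.8]
tcp_rot: [180.0, -0.0, 0.0]
ft_force: [0.0, 0.1, -1.6]
finger_gap: 44.8
grip_force: 31.2
```

```bash
python3 -m handwheel '[[-0.2,-0.1,-0.05,0.15,0,0,0],[-0.2,0,0,0.1,0,0,0],[-0.2,0,0,0,0,0,0],[-0.2,0,0,0,0,0,0]]';python3 -m handwheel '[[-0.2,0,0,0.1,0,0,0],[-0.2,0,0,0.1,0,0,0],[-0.2,0,0,0,0,0,0],[-0.2,0,0,0,0,0,0]]'
```

```text
time: 14.62
tool_pos: [462.4, -162.6, 25.6]
tcp_rot: [180.0, -0.0, 0.0]
ft_force: [-2.7, 0.8, 5.0]
finger_gap: 44.9
grip_force: 31.8
time: 14.95
tool_pos: [462.5, -162.7, 25.3]
tcp_rot: [-180.0, 0.0, 0.0]
ft_force: [-13.3, 5.4, 26.3]
finger_gap: 45.0
grip_force: 33.9
```

```bash
python3 -m handwheel '[[-0.2,0,0,-0.15,0,0,0],[0.3,0,0,0,0,0,0],[0.3,0,0,0,0,0,0],[0.3,0,0,-0.5,0,0,0],[0.3,0,0,-2,0,0,0],[0.3,0,0,-4,0,0,0],[1,0,0,-4,0,0,0],[1,0,0,0,0,0,0],[1,0,0,0,0,0,0]]'
python3 w.py w7 ball_bearing 19 bearing_nest 11; python3 to.py 590 366 110 0
```

```text
time: 15.7
tool_pos: [464.6, -163.7, 133.2]
tcp_rot: [179.8, -0.4, 0.0]
ft_force: [1.1, 0.1, -0.6]
finger_gap: 85.2
grip_force: 0.0
cam [ 531. -163.  259.]
ball_bearing place [(array([ 460.9, -165.7,    3.7]), 0.77)]
  trace 0.63 px [282 215] [355 288] rect [ 460.  -162.7] 48.0 46.0 dir1 -0.0 circ [ 459.9 -162.7] 24.6
bearing_nest place [(array([ 460.9, -166.1,    3. ]), 0.55)]
  trace 0.74 px [237 181] [398 308] rect [ 461.1 -162. ] 86.0 102.0 dir1 -0.0 circ [ 460.7 -162. ] 62.8
at [ 461.2 -162.   128. ] [-179.9    0.2    0. ] gap 85.3 grip 0 F [0.3 0.5 0.4] t 15.9
shift cm (tool): x 12.92 y -52.79 z 1.80 horiz rows@4 13.6 turn z rad 0.001
```

View pics/w7.png

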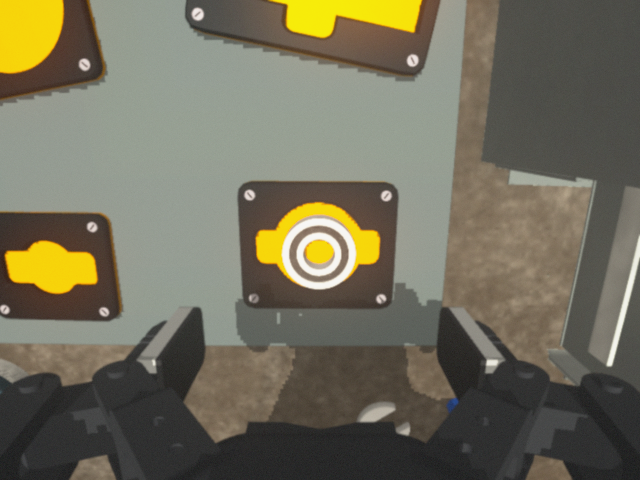

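The bearing is at (318,252) inside the yellow round pocket, seated. Next is the collet.

```bash
python3 -m handwheel '[[1,0.92,-3.77,0,0,0,0],[1,0.92,-3.77,0,0,0,0],[1,0.92,-3.77,0,0,0,0],[1,0.92,-3.77,0,0,0,0],[1,0.92,-3.77,0,0,0,0],[1,0.92,-3.77,0,0,0,0],[1,0.92,-3.77,0,0,0,0]]'
python3 -m handwheel '[[1,0.92,-3.77,0,0,0,0],[1,0.92,-3.77,0,0,0,0],[1,0.92,-3.77,0,0,0,0],[1,0.92,-3.77,0,0,0,0],[1,0.92,-3.77,0,0,0,0],[1,0.92,-3.77,0,0,0,0],[1,0.92,-3.77,0,0,0,0],[1,0,0,0,0,0,0],[1,0,0,0,0,0,0],[1,0,0,0,0,0,0]]'
python3 w.py w8 spring_collet 0 ball_bearing 14;  python3 to.py 590 366 20 0
```

```text
time: 16.53
tool_pos: [525.7, 103.3, 128.3]
tcp_rot: [180.0, 0.1, 0.0]
ft_force: [0.8, 0.4, 0.5]
finger_gap: 85.1
grip_force: 0.0
time: 17.37
tool_pos: [589.8, 364.9, 127.7]
tcp_rot: [179.9, 0.2, 0.1]
ft_force: [-0.7, -1.1, 0.1]
finger_gap: 85.3
grip_force: 0.0
cam [658. 365. 253.]
spring_collet place [(array([588. , 367.1,  -2.1]), 0.92)]
  trace 0.68 px [297 222] [336 268] rect [584.9 367.3] 26.0 32.0 dir1 -89.9 circ [585.  367.3] 16.3
ball_bearing place []
at [590.9 364.2 130.1] [-180.   -0.   -0.] gap 85.3 grip 0 F [ 0.4  0.5 -0.6] t 17.6
shift cm (tool): x -0.09 y -0.18 z 11.01 horiz rows@4 0.1 turn z rad -0.001
```

View pics/w8.png

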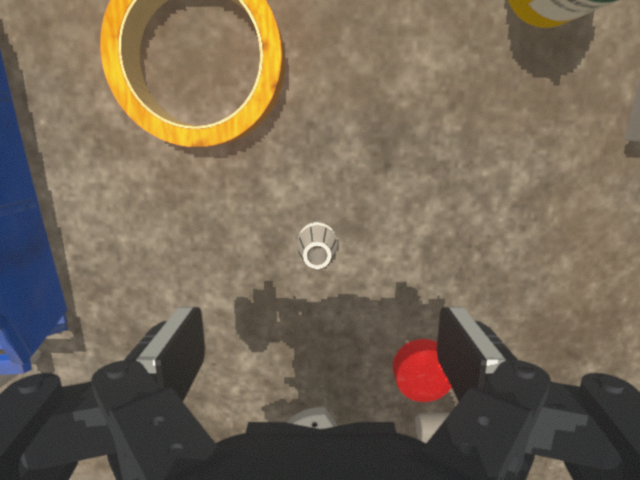

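The collet foot is centred at (588,367), at pixel (318,235). Descending with small corrections.

```bash
python3 -m handwheel '[[0.3,-0.2,-0.22,3.5,0,0,0],[0.3,0,0,3.5,0,0,0],[0.3,0,0,2,0,0,0],[0.3,0,0,1.4,0,0,0],[0.3,0,0,0,0,0,0],[0.3,0,0,0,0,0,0]]' 25
python3 -m handwheel '[[-0.1,0,0,0,0,0,0],[-0.1,0,0,0,0,0,0],[-0.1,0,0,0,0,0,0]]'
python3 -m handwheel '[[-0.7,0,0,0,0,0,0],[-0.7,0,0,0,0,0,0],[-0.7,0,0,0,0,0,0],[-0.7,0,0,0,0,0,0]]'
```

```text
time: 18.12
tool_pos: [588.7, 367.1, 25.8]
tcp_rot: [180.0, 0.0, 0.0]
ft_force: [-0.7, -0.3, 1.0]
finger_gap: 55.7
grip_force: 0.0
time: 18.37
tool_pos: [590.2, 368.3, 28.2]
tcp_rot: [-179.9, -0.2, 0.0]
ft_force: [-0.6, 0.2, 0.0]
finger_gap: 38.6
grip_force: 0.0
time: 18.7
tool_pos: [589.5, 368.0, 27.3]
tcp_rot: [-179.9, -0.1, 0.1]
ft_force: [-1.2, -0.1, 5.7]
finger_gap: 22.0
grip_force: 24.3
```

```bash
python3 -m handwheel '[[-0.1,0,0,0,0,0,0],[-0.1,0,0,0,0,0,0],[-0.1,0,0,0.5,0,0,0],[-0.1,0,0,0.3,0,0,0],[-0.1,0,0,0,0,0,0],[-0.1,0,0,0,0,0,0]]' 25
python3 -m handwheel '[[-0.7,0,0,0,0,0,0],[-0.7,0,0,0,0,0,0],[-0.7,0,0,0,0,0,0],[-0.7,0,0,0,0,0,0]]'
python3 -m handwheel '[[-0.7,0,0,0,0,0,0],[-0.7,0,0,0,0,0,0]]'
```

```text
time: 19.2
tool_pos: [588.1, 367.2, 16.7]
tcp_rot: [180.0, 0.1, 0.0]
ft_force: [-0.1, -0.4, -0.3]
finger_gap: 38.6
grip_force: 0.0
time: 19.53
tool_pos: [588.7, 367.6, 17.8]
tcp_rot: [-180.0, -0.0, 0.0]
ft_force: [-0.6, 0.9, -0.4]
finger_gap: 24.0
grip_force: 24.5
time: 19.7
tool_pos: [588.7, 367.6, 17.7]
tcp_rot: [-180.0, -0.0, 0.0]
ft_force: [0.3, 0.0, 0.1]
finger_gap: 23.9
grip_force: 24.5
```

```bash
python3 -m handwheel '[[-0.1,0,0,0,0,0,0],[-0.1,0,0,0,0,0,0],[-0.1,0,0,-0.35,0,0,0],[-0.1,0,0,0,0,0,0],[-0.7,0,0,0,0,0,0],[-0.7,0,0,0,0,0,0],[-0.7,0,0,0,0,0,0],[-0.7,0,0,0,0,0,0],[-0.7,0,0,0,0,0,0]]' 30
python3 -m handwheel '[[-0.7,0,0,-1,0,0,0],[-0.7,0,0,-2,0,0,0],[-0.7,0,0,-3,0,0,0],[-0.7,0,0,-3,0,0,0],[-0.7,0,0,0,0,0,0],[-0.7,0,0,0,0,0,0],[-0.7,0,0,0,0,0,0]]'
python3 w.py w9 spring_collet 90; python3 to.py 447 20 110 0
```

```text
time: 20.45
tool_pos: [589.0, 367.8, 21.9]
tcp_rot: [-180.0, -0.0, 0.0]
ft_force: [-1.1, 0.1, 5.4]
finger_gap: 23.5
grip_force: 29.5
time: 21.03
tool_pos: [588.5, 367.4, 111.0]
tcp_rot: [180.0, 0.0, 0.0]
ft_force: [-0.2, 0.0, -1.4]
finger_gap: 23.1
grip_force: 29.5
cam [656. 367. 236.]
spring_collet place [(array([586.3, 364.7,  88.9]), 0.68)]
  trace 0.97 px [289 278] [352 371] rect [579.9 367.3] 26.0 42.0 dir1 -90.0 circ [579.9 367.3] 21.2
at [587.5 366.9 109. ] [179.9   0.2   0. ] gap 23.3 grip 29 F [ 0.8  0.2 -0.5] t 21.2
shift cm (tool): x -14.07 y 34.68 z -0.10 horiz rows@4 9.4 turn z rad 0.001
```

View pics/w9.png

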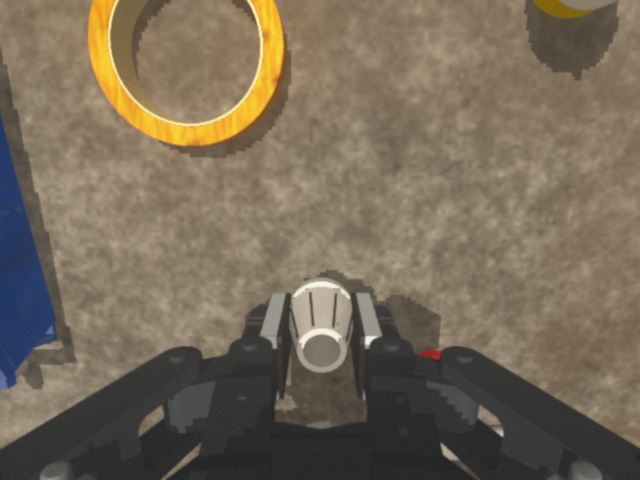

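The collet is held upright at (321,320). I'll carry it to the collet nest.

```bash
python3 -m handwheel '[[-0.7,-1.4,3.47,0,0,0,0],[-0.7,-1.4,3.47,0,0,0,0],[-0.7,-1.4,3.47,0,0,0,0],[-0.7,-1.4,3.47,0,0,0,0],[-0.7,-1.4,3.47,0,0,0,0],[-0.7,-1.4,3.47,0,0,0,0],[-0.7,-1.4,3.47,0,0,0,0],[-0.7,-1.4,3.47,0,0,0,0],[-0.7,-1.4,3.47,0,0,0,0],[-0.7,-1.4,3.47,0,0,0,0],[-0.7,0,0,0,0,0,0],[-0.7,0,0,0,0,0,0]]'
python3 -m handwheel '[[-0.7,0,0,3,0,0,0],[-0.7,0,0,2,0,0,0],[-0.7,0,0,0,0,0,0],[-0.7,0,0,0,0,0,0]]'; python3 w.py w10 spring_collet 40 collet_nest 11; python3 to.py 447 20 26 0
```

```text
time: 22.18
tool_pos: [447.8, 18.9, 110.3]
tcp_rot: [-180.0, 0.1, -0.2]
ft_force: [1.2, -0.9, -1.0]
finger_gap: 22.9
grip_force: 29.6
time: 22.52
tool_pos: [447.6, 21.4, 59.9]
tcp_rot: [-180.0, 0.2, 0.1]
ft_force: [0.2, -0.1, -0.3]
finger_gap: 23.1
grip_force: 29.6
cam [516.  21. 185.]
spring_collet place [(array([446.6,  19.1,  38. ]), 0.61)]
  trace 0.74 px [289 278] [353 372] rect [439.3  21.2] 26.0 42.0 dir1 -89.9 circ [439.3  21.6] 21.2
collet_nest place [(array([444.5,  25.6,   0.6]), 0.72)]
  trace 0.58 px [226 202] [419 339] rect [450.9  20.9] 68.0 88.0 dir1 -0.7 circ [448.1  21.6] 53.3
at [450.2  20.7  62.6] [ 1.8e+02 -1.0e-01  1.0e-01] gap 22.9 grip 30 F [ 1.2 -0.4 -0.7] t 22.8
shift cm (tool): x -0.32 y 0.07 z 3.66 horiz rows@4 0.1 turn z rad 0.001
```

View pics/w10.png

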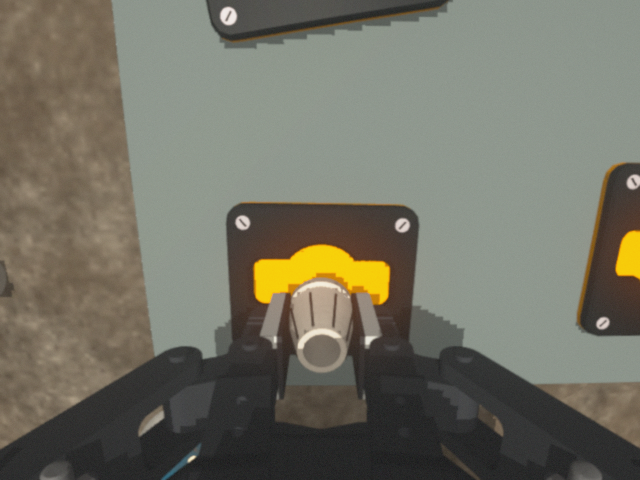

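The nest centre is at (447,21) and the collet is over it. Lowering.

```bash
python3 -m handwheel '[[-0.7,-0.05,-0.05,1.5,0,0,0],[-0.7,0,0,1,0,0,0],[-0.7,0,0,0.5,0,0,0],[-0.7,0,0,0,0,0,0],[-0.7,0,0,0,0,0,0]]'; python3 -m handwheel '[[-0.7,0,0,0.2,0,0,0],[-0.7,0,0,0.1,0,0,0],[-0.7,0,0,0,0,0,0],[-0.7,0,0,0,0,0,0]]'; python3 -m handwheel '[[-0.7,0,0,0.1,0,0,0],[-0.7,0,0,0.1,0,0,0],[-0.7,0,0,0,0,0,0],[-0.7,0,0,0,0,0,0]]'
```

```text
time: 23.18
tool_pos: [448.1, 21.0, 31.0]
tcp_rot: [-180.0, 0.1, 0.0]
ft_force: [-0.7, 0.3, -0.0]
finger_gap: 23.3
grip_force: 29.6
time: 23.52
tool_pos: [448.7, 20.9, 28.4]
tcp_rot: [-180.0, -0.0, 0.0]
ft_force: [-0.1, -0.0, -1.0]
finger_gap: 23.4
grip_force: 29.6
time: 23.85
tool_pos: [448.8, 20.9, 26.8]
tcp_rot: [180.0, -0.0, 0.0]
ft_force: [-2.1, 1.2, 5.9]
finger_gap: 23.0
grip_force: 30.3
```

```bash
python3 -m handwheel '[[-0.1,0,0,0,0,0,0],[-0.1,0,0,0,0,0,0],[-0.1,0,0,-0.5,0,0,0],[-0.1,0,0,-3,0,0,0],[-0.1,0,0,-4,0,0,0],[1,0,0,-3,0,0,0],[1,0,0,0,0,0,0]]'
python3 w.py w11 spring_collet 5 collet_nest 11
python3 -m handwheel '[[1,0,-3.6,0,0,0,0],[1,0,-3.6,0,0,0,0],[1,0,-3.6,0,0,0,0],[1,0,-3.6,0,0,0,0],[1,0,-3.6,0,0,0,0],[1,0,-3.6,0,0,0,0]]'
python3 -m handwheel '[[1,0,0,0,0,0,-0.12],[1,0,0,0,0,0,-0.12],[1,0,0,0,0,0,-0.12],[1,0,0,0,0,0,-0.12],[1,0,0,0,0,0,-0.12],[1,0,0,0,0,0,-0.12],[1,0,0,0,0,0,-0.12],[1,0,0,0,0,0,-0.12],[1,0,0,0,0,0,-0.12],[1,0,0,0,0,0,-0.12],[1,0,0,0,0,0,-0.12],[1,0,0,0,0,0,-0.12]]'
python3 -m handwheel '[[1,0,0,0,0,0,-0.11],[1,0,0,0,0,0,0],[1,0,0,0,0,0,0]]'
python3 w.py w12 steel_pin 10 red_cap 22; python3 to.py 447 237 20 89
```

```text
time: 24.43
tool_pos: [452.7, 20.7, 138.7]
tcp_rot: [180.0, -0.6, 0.0]
ft_force: [1.5, 0.4, -0.1]
finger_gap: 61.5
grip_force: 0.0
cam [519.  21. 265.]
spring_collet place [(array([446.6,  21.7,   5.2]), 0.92)]
  trace 0.71 px [301 227] [339 272] rect [445.8  20.7] 27.0 30.0 dir1 -62.1 circ [445.   20.6] 16.2
collet_nest place [(array([443. ,  22.3,  -0.6]), 0.8)]
time: 25.18
tool_pos: [446.8, 238.2, 129.4]
tcp_rot: [179.9, 0.2, 0.0]
ft_force: [0.5, -0.4, 0.6]
finger_gap: 85.4
grip_force: 0.0
time: 26.18
tool_pos: [447.1, 236.5, 129.2]
tcp_rot: [-179.8, 0.1, 82.9]
ft_force: [0.4, -0.2, -0.0]
finger_gap: 85.3
grip_force: 0.0
time: 26.43
tool_pos: [447.4, 236.6, 129.7]
tcp_rot: [-179.9, 0.1, 88.7]
ft_force: [0.2, 0.0, 0.6]
finger_gap: 85.4
grip_force: 0.0
cam [448. 305. 255.]
steel_pin place [(array([447. , 240. ,  -3.5]), 0.84)]
  trace 0.74 px [302 155] [339 326] rect [446.4 235.2] 114.0 21.0 dir1 -89.1 circ [447.  235.4] 57.3
red_cap place [(array([492.4, 292.6,  -0.7]), 0.58)]
  trace 0.89 px [366 119] [438 190] rect [494.4 292.5] 41.0 40.0 dir1 -44.5 circ [494.2 292.2] 21.2
at [448.2 236.9 131. ] [-180.     0.    88.8] gap 85.4 grip 0 F [-0.4 -0.1  0.5] t 26.7
shift cm (tool): x 0.01 y -0.12 z 11.10 horiz rows@4 0.0 turn z rad -0.004
```

```bash
python3 -c "
import cv2,numpy as np
a=cv2.imread('pics/w11.png');b=cv2.imread('pics/w12.png')
cv2.imwrite('pics/c1.png',np.hstack([cv2.resize(a,(400,300)),cv2.resize(b,(400,300))]))"
```

```text
(no output)
```

View pics/c1.png

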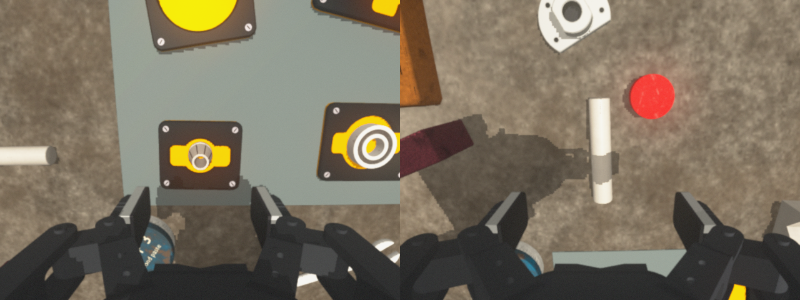

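The collet stands in its pocket (left crop). The pin is under the gripper at (446.5,236) (right crop). Descending on the pin.

```bash
python3 -m handwheel '[[0.2,0,-0.1,3.5,0,0,0],[0.2,0,0,3.5,0,0,0],[0.2,0,0,2.5,0,0,0],[0.2,0,0,1.7,0,0,0],[0.2,0,0,0,0,0,0],[0.2,0,0,0,0,0,0]]' 40
python3 -m handwheel '[[-0.9,0,0,0,0,0,0],[-0.9,0,0,0,0,0,0],[-0.9,0,0,0,0,0,0],[-0.9,0,0,0,0,0,0],[-0.9,0,0,0,0,0,0],[-0.9,0,0,0,0,0,0]]'
```

```text
time: 27.18
tool_pos: [446.7, 236.7, 18.8]
tcp_rot: [-179.9, 0.0, 88.8]
ft_force: [0.5, 0.6, 0.9]
finger_gap: 51.0
grip_force: 0.0
time: 27.68
tool_pos: [448.5, 237.5, 21.0]
tcp_rot: [179.9, -0.1, 88.9]
ft_force: [-1.1, -1.5, 6.2]
finger_gap: 19.3
grip_force: 39.4
```

```bash
python3 -m handwheel '[[-0.9,0,0,-0.5,0,0,0],[-0.9,0,0,-2,0,0,0],[-0.9,0,0,-3.5,0,0,0],[-0.9,0,0,-3.5,0,0,0],[-0.9,0,0,0,0,0,0],[-0.9,0,0,0,0,0,0],[-0.9,0,0,0,0,0,0]]'; python3 to.py 619 -162 100 77.5; python3 w.py w13 steel_pin 95
```

```text
time: 28.27
tool_pos: [446.9, 236.8, 113.9]
tcp_rot: [-180.0, 0.0, 88.8]
ft_force: [-1.0, 0.4, -3.4]
finger_gap: 19.5
grip_force: 39.7
at [446.9 236.8 113.9] [-180.     0.    88.8] gap 19.5 grip 40 F [-1.   0.4 -3.4] t 28.3
shift cm (tool): x -39.52 y 18.01 z 1.39 horiz rows@4 10.9 turn z rad 0.198
cam [447. 306. 239.]
steel_pin place [(array([445.1, 238. ,  91.2]), 0.79)]
  trace 0.65 px [288 175] [348 427] rect [445.3 236.3] 22.0 110.0 dir1 -0.3 circ [445.3 236.4] 55.0
```

```bash
python3 -m handwheel '[[-0.9,-3.29,1.5,0,0,0,0],[-0.9,-3.29,1.5,0,0,0,0],[-0.9,-3.29,1.5,0,0,0,0],[-0.9,-3.29,1.5,0,0,0,0],[-0.9,-3.29,1.5,0,0,0,0],[-0.9,-3.29,1.5,0,0,0,0],[-0.9,-3.29,1.5,0,0,0,0],[-0.9,-3.29,1.5,0,0,0,0],[-0.9,-3.29,1.5,0,0,0,0],[-0.9,-3.29,1.5,0,0,0,0],[-0.9,-3.29,1.5,0,0,0,0],[-0.9,-3.29,1.5,0,0,0,0]]'
python3 -m handwheel '[[-0.9,0,0,0,0,0,0.1],[-0.9,0,0,0,0,0,0.1],[-0.9,0,0,3,0,0,0],[-0.9,0,0,2,0,0,0],[-0.9,0,0,0,0,0,0],[-0.9,0,0,0,0,0,0],[-0.9,0,0,0,0,0,0]]'; python3 w.py w14 steel_pin 50 pin_nest 11; python3 to.py 619 -162 28 77.5
```

```text
time: 29.42
tool_pos: [618.6, -162.8, 112.0]
tcp_rot: [-179.8, -0.1, 88.8]
ft_force: [0.3, -0.2, -3.1]
finger_gap: 19.3
grip_force: 39.7
time: 30.0
tool_pos: [619.3, -161.3, 64.3]
tcp_rot: [-180.0, -0.0, 77.4]
ft_force: [-0.2, -0.6, -3.3]
finger_gap: 19.3
grip_force: 40.1
cam [633. -94. 190.]
steel_pin place [(array([ 617.6, -157.3,   43.2]), 0.75)]
  trace 0.56 px [288 174] [349 427] rect [ 618.2 -159.4] 22.0 106.0 dir1 -11.7 circ [ 618.9 -159.6] 53.2
pin_nest place []
  trace 0.88 px [229 128] [407 338] rect [ 621.9 -142.1] 80.0 102.0 dir1 -11.4 circ [ 623.6 -143.3] 62.8
at [ 620.3 -161.6   65.8] [179.9   0.   77.4] gap 19.5 grip 40 F [ 0.2 -0.  -3. ] t 30.2
shift cm (tool): x -0.06 y -0.12 z 3.78 horiz rows@4 0.0 turn z rad -0.002
```

View pics/w14.png

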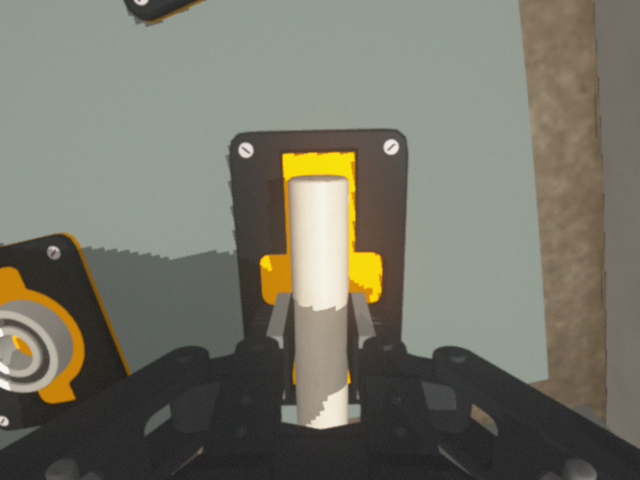

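The pin is aligned over the long pocket, in px columns 290-348 against the pocket's 283-356. Lowering.

```bash
python3 -m handwheel '[[-0.9,0,-0.1,1.5,0,0,0],[-0.9,0,0,1.3,0,0,0],[-0.9,0,0,0.7,0,0,0],[-0.9,0,0,0,0,0,0],[-0.9,0,0,0,0,0,0]]'; python3 -m handwheel '[[-0.9,0,0,0.2,0,0,0],[-0.9,0,0,0.1,0,0,0],[-0.9,0,0,0,0,0,0],[-0.9,0,0,0,0,0,0]]'; python3 -m handwheel '[[-0.9,0,0,0.1,0,0,0],[-0.9,0,0,0.1,0,0,0],[-0.9,0,0,0,0,0,0],[-0.9,0,0,0,0,0,0]]'
```

```text
time: 30.67
tool_pos: [617.8, -160.9, 28.5]
tcp_rot: [-179.9, -0.0, 77.4]
ft_force: [0.5, -0.5, -3.1]
finger_gap: 19.5
grip_force: 40.0
time: 31.0
tool_pos: [618.5, -161.2, 26.5]
tcp_rot: [180.0, 0.0, 77.4]
ft_force: [-0.5, -0.3, -3.4]
finger_gap: 19.6
grip_force: 40.0
time: 31.33
tool_pos: [618.8, -161.3, 26.0]
tcp_rot: [180.0, 0.0, 77.4]
ft_force: [-6.2, 2.6, 8.8]
finger_gap: 19.0
grip_force: 41.4
```

```bash
python3 -m handwheel '[[-0.35,0,0,0,0,0,0],[-0.35,0,0,0,0,0,0],[-0.35,0,0,-0.5,0,0,0],[-0.35,0,0,-3,0,0,0],[-0.35,0,0,-4,0,0,0],[1,0,0,-3,0,0,0],[1,0,0,0,0,0,0],[1,0,0,0,0,0,0]]'
python3 w.py w15 steel_pin 15 pin_nest 11;python3 to.py 424 363 130 122
```

```text
time: 32.0
tool_pos: [620.7, -161.9, 133.2]
tcp_rot: [179.6, 0.0, 77.4]
ft_force: [0.1, 0.1, -0.8]
finger_gap: 63.0
grip_force: 0.0
cam [633. -95. 258.]
steel_pin place [(array([ 617. , -160. ,    2.7]), 0.57)]
  trace 0.75 px [297 157] [333 328] rect [ 617.  -163.5] 21.0 114.0 dir1 -11.4 circ [ 614.4 -162.9] 57.1
pin_nest place []
  trace 0.79 px [250 129] [380 340] rect [ 618.3 -161.8] 80.0 142.0 dir1 -11.4 circ [ 618.3 -161.3] 77.9
at [ 617.2 -160.8  127.2] [-179.8   -0.    77.4] gap 85.3 grip 0 F [-1.2 -0.4  0.4] t 32.2
shift cm (tool): x 46.90 y -30.29 z -0.28 horiz rows@4 14.0 turn z rad -0.779
```

The pin lies in its nest at 11.4°, matching the pocket. Next is the flange.

```bash
python3 -m handwheel '[[1,3.13,-2.02,0,0,0,0],[1,3.13,-2.02,0,0,0,0],[1,3.13,-2.02,0,0,0,0],[1,3.13,-2.02,0,0,0,0],[1,3.13,-2.02,0,0,0,0],[1,3.13,-2.02,0,0,0,0],[1,3.13,-2.02,0,0,0,0],[1,3.13,-2.02,0,0,0,0]]'
python3 -m handwheel '[[1,3.13,-2.02,0,0,0,0],[1,3.13,-2.02,0,0,0,0],[1,3.13,-2.02,0,0,0,0],[1,3.13,-2.02,0,0,0,0],[1,3.13,-2.02,0,0,0,0],[1,3.13,-2.02,0,0,0,0],[1,3.13,-2.02,0,0,0,0]]'
python3 -m handwheel '[[1,0,0,0,0,0,-0.111],[1,0,0,0,0,0,-0.111],[1,0,0,0,0,0,-0.111],[1,0,0,0,0,0,-0.111],[1,0,0,0,0,0,-0.111],[1,0,0,0,0,0,-0.111],[1,0,0,0,0,0,-0.111],[1,0,0,0,0,0,0],[1,0,0,0,0,0,0],[1,0,0,0,0,0,0]]'
python3 w.py w16 drive_flange 10;python3 to.py 424 363 30 122
```

```text
time: 32.92
tool_pos: [513.6, 119.9, 128.0]
tcp_rot: [-179.9, 0.0, 77.4]
ft_force: [0.2, 1.1, 0.1]
finger_gap: 85.4
grip_force: 0.0
time: 33.5
tool_pos: [423.5, 364.3, 128.0]
tcp_rot: [-179.9, 0.1, 77.4]
ft_force: [1.5, 0.1, -0.8]
finger_gap: 85.2
grip_force: 0.0
time: 34.33
tool_pos: [424.8, 362.9, 128.5]
tcp_rot: [-179.9, 0.0, 121.7]
ft_force: [-0.1, 0.3, 0.4]
finger_gap: 85.7
grip_force: 0.0
cam [387. 421. 254.]
drive_flange place []
  trace 0.9 px [273 191] [374 279] rect [422.2 368.4] 58.0 65.0 dir1 -58.3 circ [424.4 364.8] 33.2
at [425.1 363.1 129. ] [-180.    -0.   121.8] gap 85.5 grip 0 F [0.2 0.  0.1] t 34.5
shift cm (tool): x 0.05 y -0.10 z 9.90 horiz rows@4 0.0 turn z rad -0.003
```

View pics/w16.png

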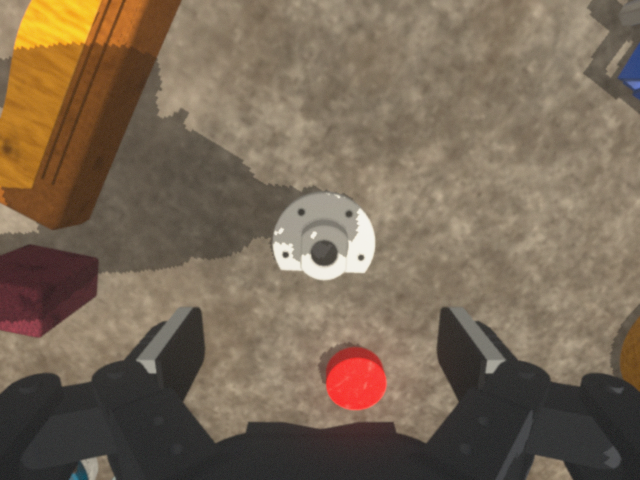

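The flange is at (324,240) with its straight edge parallel to the closing line. The axis is about (425,364). Gripping the hub.

```bash
python3 -m handwheel '[[0.2,0.1,0.05,3.5,0,0,0],[0.2,0,0,3.5,0,0,0],[0.2,0,0,2,0,0,0],[0.2,0,0,0.8,0,0,0],[0.2,0,0,0,0,0,0],[0.2,0,0,0,0,0,0]]' 50
python3 -m handwheel '[[-0.7,0,0,0,0,0,0],[-0.7,0,0,0,0,0,0],[-0.7,0,0,0,0,0,0],[-0.7,0,0,0,0,0,0],[-0.7,0,0,0,0,0,0],[-0.7,0,0,0,0,0,0]]'
```

```text
time: 34.98
tool_pos: [425.3, 364.5, 31.8]
tcp_rot: [180.0, -0.0, 121.9]
ft_force: [0.0, 0.9, -0.2]
finger_gap: 51.4
grip_force: 0.0
time: 35.48
tool_pos: [426.7, 365.5, 33.7]
tcp_rot: [179.7, -0.0, 121.9]
ft_force: [-0.3, -0.2, 7.1]
finger_gap: 26.6
grip_force: 51.0
```

```bash
python3 -m handwheel '[[-0.7,0,0,-0.5,0,0,0],[-0.7,0,0,-2,0,0,0],[-0.7,0,0,-4,0,0,0],[-0.7,0,0,-3.5,0,0,0],[-0.7,0,0,0,0,0,0],[-0.7,0,0,0,0,0,0],[-0.7,0,0,0,0,0,0]]'; python3 to.py 608 23 130 189.4
```

```text
time: 36.07
tool_pos: [424.6, 364.0, 130.8]
tcp_rot: [-180.0, 0.0, 121.9]
ft_force: [-1.2, -0.3, -3.3]
finger_gap: 26.8
grip_force: 50.1
at [424.6 364.  130.8] [-180.     0.   121.9] gap 26.8 grip 50 F [-1.2 -0.3 -3.3] t 36.1
shift cm (tool): x -38.64 y -2.46 z 0.08 horiz rows@4 9.7 turn z rad -1.178
```

```bash
python3 -m handwheel '[[-0.7,-3.51,-0.22,0,0,0,0],[-0.7,-3.51,-0.22,0,0,0,0],[-0.7,-3.51,-0.22,0,0,0,0],[-0.7,-3.51,-0.22,0,0,0,0],[-0.7,-3.51,-0.22,0,0,0,0],[-0.7,-3.51,-0.22,0,0,0,0],[-0.7,-3.51,-0.22,0,0,0,0],[-0.7,-3.51,-0.22,0,0,0,0],[-0.7,-3.51,-0.22,0,0,0,0],[-0.7,-3.51,-0.22,0,0,0,0],[-0.7,-3.51,-0.22,0,0,0,0]]'
python3 -m handwheel '[[-0.7,0,0,0,0,0,-0.118],[-0.7,0,0,0,0,0,-0.118],[-0.7,0,0,0,0,0,-0.118],[-0.7,0,0,0,0,0,-0.118],[-0.7,0,0,0,0,0,-0.118],[-0.7,0,0,0,0,0,-0.118],[-0.7,0,0,0,0,0,-0.118],[-0.7,0,0,0,0,0,-0.118],[-0.7,0,0,0,0,0,-0.118],[-0.7,0,0,0,0,0,-0.118],[-0.7,0,0,0,0,0,0],[-0.7,0,0,0,0,0,0]]'
python3 -m handwheel '[[-0.7,0,0,2.5,0,0,0],[-0.7,0,0,2,0,0,0],[-0.7,0,0,0,0,0,0],[-0.7,0,0,0,0,0,0],[-0.7,0,0,0,0,0,0]]'; python3 w.py w17 drive_flange 62 flange_nest 11; python3 to.py 608 23 40 189.4
```

```text
time: 36.98
tool_pos: [607.2, 22.1, 128.1]
tcp_rot: [-179.8, -0.2, 121.9]
ft_force: [-0.7, -0.2, -2.3]
finger_gap: 26.5
grip_force: 50.1
time: 37.98
tool_pos: [607.1, 23.8, 128.8]
tcp_rot: [180.0, -0.2, -170.7]
ft_force: [0.3, -0.5, -3.4]
finger_gap: 27.0
grip_force: 50.2
time: 38.4
tool_pos: [608.7, 23.8, 86.6]
tcp_rot: [180.0, -0.0, -170.6]
ft_force: [0.5, 0.4, -2.6]
finger_gap: 26.9
grip_force: 50.2
cam [539.  12. 212.]
drive_flange place [(array([607. ,  26.5,  51. ]), 0.7)]
flange_nest place []
  trace 0.8 px [223 172] [418 337] rect [603.7  22.8] 100.0 92.0 dir1 -80.6 circ [605.7  22.6] 65.8
at [609.5  23.7  87.6] [-1.800e+02  1.000e-01 -1.705e+02] gap 26.5 grip 50 F [-0.1  0.5 -3.2] t 38.6
shift cm (tool): x 0.16 y -0.05 z 4.76 horiz rows@4 0.0 turn z rad 0.002
```

View pics/w17.png

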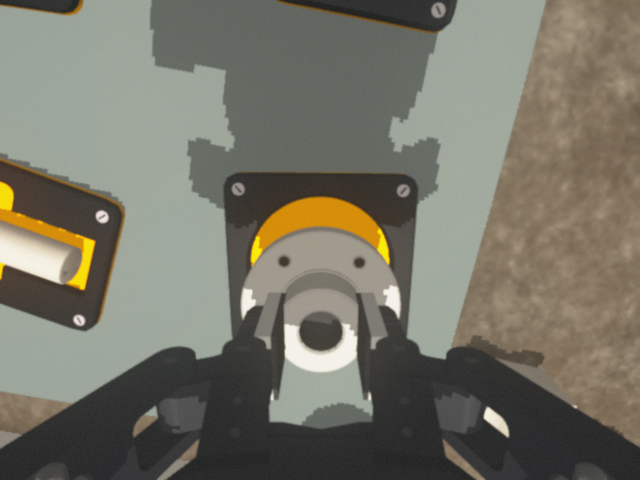

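Run:
```python
from h import *
s=snapshot('wrist'); u=np.array([np.cos(np.radians(9.4)),np.sin(np.radians(9.4))])
p=onz(s,[321,227],64)[0]; print(p, 'axis',p[:2]+33*u)
print(sense()['tool_pos'])
```

```text
[574.74900636  18.2981204   64.        ] axis [607.30588769  23.68787715]
[609.26467818  23.68981149  87.27546285]
```

The flange axis is at (607.3,23.7) and the nest at (607.6,23.5), with the flats parallel. Lowering.

```bash
python3 -m handwheel '[[-0.7,0,0,2,0,0,0],[-0.7,0,0,1.5,0,0,0],[-0.7,0,0,0.8,0,0,0],[-0.7,0,0,0,0,0,0],[-0.7,0,0,0,0,0,0]]'; python3 -m handwheel '[[-0.7,0,0,0.2,0,0,0],[-0.7,0,0,0.2,0,0,0],[-0.7,0,0,0,0,0,0],[-0.7,0,0,0,0,0,0]]'; python3 -m handwheel '[[-0.7,0,0,0.1,0,0,0],[-0.7,0,0,0.1,0,0,0],[-0.7,0,0,0,0,0,0],[-0.7,0,0,0,0,0,0]]'
```

```text
time: 39.12
tool_pos: [608.3, 23.8, 43.1]
tcp_rot: [180.0, -0.1, -170.5]
ft_force: [-0.4, 0.4, -3.2]
finger_gap: 26.6
grip_force: 50.1
time: 39.45
tool_pos: [608.9, 23.7, 39.7]
tcp_rot: [-180.0, 0.0, -170.5]
ft_force: [-0.3, 0.4, -3.4]
finger_gap: 26.8
grip_force: 50.1
time: 39.78
tool_pos: [609.2, 23.7, 38.8]
tcp_rot: [-180.0, 0.1, -170.5]
ft_force: [-4.6, -1.0, 6.3]
finger_gap: 26.9
grip_force: 51.4
```

```bash
python3 -m handwheel '[[-0.2,0,0,0,0,0,0],[-0.2,0,0,0,0,0,0],[-0.2,0,0,-0.5,0,0,0],[-0.2,0,0,-3,0,0,0],[-0.2,0,0,-4,0,0,0],[0.5,0,0,-4,0,0,0],[0.5,0,0,-3,0,0,0],[0.5,0,0,0,0,0,0],[0.5,0,0,0,0,0,0],[0.5,0,0,0,0,0,0]]'
python3 w.py w18 drive_flange 15 flange_nest 11
python3 - <<'E'
from h import *
s=snapshot('wrist'); t=snapshot('scene')
cv2.imwrite('pics/end.png',np.hstack([s['image'][120:420,120:520],cv2.resize(t['image'][60:360,220:620],(400,300))])[:,:,::-1])
t=snapshot('top')
for n in ('ball_bearing','spring_collet','steel_pin','drive_flange','red_cap','v_block'): print(n,[(np.round(r['location']),round(r['conf'],2)) for r in place_of(t,n)[:2]])
E
```

```text
time: 40.62
tool_pos: [608.4, 23.8, 182.0]
tcp_rot: [180.0, -0.0, -170.5]
ft_force: [-0.5, -0.1, -0.6]
finger_gap: 64.0
grip_force: 0.0
cam [539.  12. 307.]
drive_flange place []
  trace 0.97 px [277 185] [363 258] rect [603.3  24.1] 56.0 65.0 dir1 -1.3 circ [607.8  24. ] 33.1
flange_nest place []
  trace 0.8 px [253 159] [387 288] rect [607.7  23.1] 100.0 101.0 dir1 -81.1 circ [608.2  23.7] 67.2
ball_bearing [(array([ 459., -163.,    6.]), 0.52)]
spring_collet [(array([675., 149.,  -6.]), 0.3)]
steel_pin [(array([ 618., -155.,    6.]), 0.78)]
drive_flange [(array([608.,  23.,   5.]), 0.85)]
red_cap [(array([501., 294.,   2.]), 0.87)]
v_block [(array([675., 152.,  -3.]), 0.82)]
```

View pics/end.png

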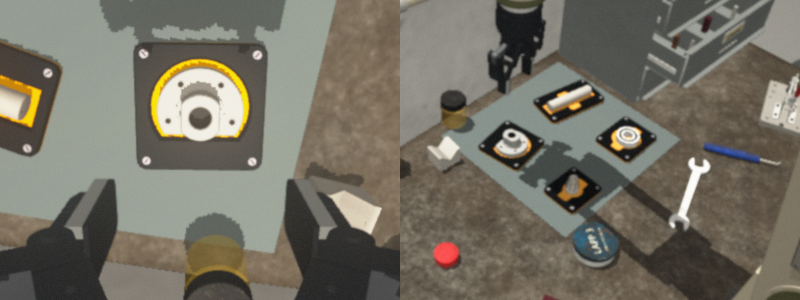

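All four parts sit in their nests. The flange's edge is parallel to the pocket edge (left crop), and the cap and V-block are where they were (right crop and top view).

```bash
python3 -c "
from bench import hand_in
print(hand_in())"
```

```text
the job is handed in; nothing more can be done
None
```

The bearing, collet, pin and flange are each released and lying flat in their own nests, and the job was handed in at about 41 s; the hand-in returned no verdict, but the last pictures show all four seated and the cap and V-block where they were.

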